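# Lock the lamp module into the microscope lamp house and switch it on

## Robot

A 6-joint arm with a two-finger parallel gripper is mounted at the origin on the work surface. World frame = base frame: x ahead of the robot, y to its left, z up, the work surface at z = 0. Lengths are in m, angles in rad, forces in N, time in s.
With the tool pointing down it reaches from about 0.325 to 0.85 m from the base axis. Payload 4.4 kg.
Tool frame: the origin (TCP) lies between the finger pads; the fingertips stand 25 mm ahead of it and the grasp point (between the pads) lies 6 mm ahead of it; z points along the fingers, y is the line along which they close (so a half turn about z gives the same grasp; the last joint's range is limited). The gripper opens to 94 mm and grips with 3 to 60 N. Pads are 16 mm wide; open, the fingers measure 119 mm over their backs; the gripper's body (75 mm by 177 mm) begins 78 mm behind the grasp point.
Start: joints at [-1.258, 0.207, 1.542, -0, 1.393, -0.15], TCP at [0.257, -0.515, 0.23] pointing down, gripper open.
Joint ranges: [-2.73, 2.73], [-0.86, 2.22], [0.23, 2.46], [-1.11, 4.25], [0.08, 2.63], [-2.82, 2.82]. Speed limits (rad/s): [2.79, 2.79, 3.14, 3.14, 3.14, 3.14].

## Interface

Orientations are given as [roll, pitch, yaw] about the fixed x, y, z axes, in that order (R = Rz(yaw) Ry(pitch) Rx(roll)).
In Python, from plant import r, hand, eyes, order, status gives the robot as it stands. Calls block until the motion is done:
- r.move_to(position, orientation): joint-space move of the TCP to a pose.
- r.move_straight(position, frame=None, speed=0.15, force_limit=None): straight line of the TCP; frame=None keeps the orientation; speed is the mean speed in m/s. With force_limit (N) it stops when the force on the tool has changed by that much, and returns True; else False.
- r.movej(angles): joint-space move.
- hand.command_gripper(opening): opening from 0.0 (shut) to 1.0 (fully open); the grip force is fixed at half the most; returns when the fingers have stopped.
- r.hold(seconds).
- r.inverse_kinematics(position, orientation): joint angles nearest the present ones, or None.
- eyes.get_image(name): name is "side" or "top" or "wrist"; returns the picture (420x560x3 uint8, blue, green, red); there is no depth.
- eyes.calibration(name): a dict with "intrinsics" (3x3 intrinsics, pixels), "rvec" (rotation vector, rad) and "tvec" (3), from world to camera coordinates, as OpenCV has them; the wrist camera has in their place "mount" (4x4, takes a point from camera to tool coordinates, whose origin is the TCP and whose axes are the flange's). Camera axes: x right, y down, z forward; pixel columns grow to the right and rows downward; lengths in m; the calibration is good to about 2 mm. A picture is of the moment at which its call begins: read the wrist's pose just before it. calibration takes no time and is no camera call.
A pose or a line that the arm cannot do raises r.PlanningError and nothing moves.
- order.sign_off(): hands the job in; it is judged then, once.
Readings, each from a call of its own:
- status.current_clock(): time.
- status.current_joints(): joint angles.
- status.current_qvel(): joint speeds.
- status.current_joint_efforts(): joint torques, N m.
- status.current_tcp_pos(): TCP position.
- status.current_tool_rot(): TCP orientation.
- status.current_contact_force(): force on the tool from outside, world axes, zero at the start.
- status.current_wrist_torque(): the same for the moment, N m.
- status.current_grip_width(): opening from 0.0 (shut) to 1.0 (fully open).
- status.current_grasp_force(): force on a finger pad.
Only numpy, scipy, OpenCV 4.12 (cv2) and the standard library are available. Lean on these libraries where they do the work, as an engineer would, in place of code of your own. Each camera call takes 0.05 s, during which the arm holds its last target. There are 200 camera calls.

## Task

Fit the loose lamp module (the round metal cap with a straight grip rib) into the bayonet port on top of the white lamp house: line its two lugs up with the two slots, push it down against the spring and twist it clockwise, seen from above, until it stops. With the lamp locked, throw the lamp house's toggle switch fully over, away from the side it leans to, and let go. Leave everything else on the bench where it is.

Things in the scene. Friction and masses are not known exactly. Their poses are not given: they have to be found in the camera images.
- lamp_center (a point): Centre of the loose lamp module (29.5 mm above its underside, on its axis); z up, x along its rib and lugs. Stands upright on the bench, 59 mm tall, about 0.15 kg. From below: spigot 37 mm in diameter, 17 mm high; metal flange 68 mm in diameter, 10 mm thick; grip rib. Alike after half a turn.
- rib (a point): Grip point in the module's black straight rib, 49 mm above the module's underside, 10 mm below the rib's top. The rib stands on the flange, 50 mm long (along x), 16 mm thick (along y), 32 mm high; pinch it across its thickness.
- lug (a point): Outer end of one of the module's two opposite lugs, 26 mm from its axis along +x (the other along -x). Lugs: 11 mm wide, 2 to 8 mm above the underside, in line with the rib, standing out 7.5 mm from the spigot.
- house: White lamp house fixed to the bench: box 160 (x) by 200 (y) by 55 mm high, with a black collar (the port) and a toggle switch on top. Origin: centre of its underside, z up. Its x axis is the line along which the rib and lugs lie when the module is locked. A snout sticks out 35 mm at +x.
- port (a point): Centre of the bayonet port at the collar's top face, 85 mm above the bench, 30 mm to the -y side of the house's centre. Collar 72 mm in diameter, 30 mm high. Its lip is 6 mm thick, with a round opening 41 mm in diameter and two opposite slots; below the lip the inside is 57 mm wide.
- slot (a point): Outer end of one of the two slots in the lip, at the collar's top, 28.5 mm from the port's axis; the other is opposite. Slots are 16 mm wide. They lie 60 degrees counter-clockwise (from above) of the house's x axis. Below the lip the lugs can turn only clockwise, 60 degrees, to a firm stop.
- contact_plate (a joint): Travel (m, down) of the sprung plate in the port, 0 when empty, top 9 mm below the collar's top; carries the spigot. Fully in (flange on collar) it reads 0.008 and pushes up 5.5 N (3 N at 0). Lugs clear the lip and turn at 0.006 to 0.008. Released at the stop, the module rises to 0.005, lugs under the lip, flange 3 mm above the collar: locked.
- switch (a joint): Toggle lever on the lamp house, 68 mm to the +y side of its centre. At 0 (off) it leans 0.5 rad to the house's -x side, at 1.0 rad (on) 0.5 rad to the +x side; starts at 0 to 0.25, swings in the house's x-z plane, stays where it is left. Moved by about 2 N at the ball.
- switch_tip (a point): Centre of the 26 mm steel ball at the end of the toggle lever, 50 mm from the pivot, which lies 77 mm above the bench; the black switch block under it is 70 (x) by 50 (y) mm, its top 80 mm above the bench.
- dust_cover: Black round dust cover, 72 mm in diameter, 40 mm tall with a round knob, no lugs; not used. Origin under its centre.
- lens_canister: Clear lens jar with black cap, 50 mm in diameter, 70 mm tall; not used. Origin under its centre.
- oil_bottle: Small amber bottle, 32 mm in diameter, 65 mm tall; not used. Origin under its centre.
- slide_box: Grey slide box 90 by 170 by 28 mm; not used. Origin under its centre.
- petri_dish: Shallow glass dish, 90 mm in diameter, 16 mm high; not used. Origin under its centre.
- screwdriver: Screwdriver lying on the bench, 160 mm long; not used.
- mouse: Computer mouse 100 by 58 mm, 27 mm high, on its pad; not used.
There are look-alikes about, which are no part of the job. Leave any blue or green look-alike of the part that bears lamp_center alone.

How it is judged:
On the way:
1. the lamp module is locked in the port (pushed in and twisted to within 10 degrees of the stop) while the switch is still off (angle between the x axis of lamp_center and the x axis of house, either way round below 0.17 rad and horizontal distance between lamp_center and port below 0.005 m and z of lamp_center in the frame of house between 0.095 and 0.1025 m and angle between lamp_center's own z axis and vertical below 0.1 rad and value of joint switch below 0.4 rad), for 0.2 s.
At the end, for the whole second after the job is handed in: The lamp module is locked and at rest in the port, upright, on its axis within 5 mm, its underside 12 to 19.5 mm below the collar's top, its rib within 10 degrees of the lamp house's x axis, and the toggle switch is past 0.85 rad (angle between the x axis of lamp_center and the x axis of house, either way round below 0.17 rad and horizontal distance between lamp_center and port below 0.005 m and z of lamp_center in the frame of house between 0.095 and 0.1025 m and angle between lamp_center's own z axis and vertical below 0.1 rad and value of joint switch above 0.85 rad and velocity of joint switch below 0.05 rad/s); the robot touches nothing.
It fails at once if another thing on the bench was pushed more than 30 mm from its place (distance of any of dust_cover, lens_canister, oil_bottle, slide_box, petri_dish, screwdriver, mouse from where it was at the start of the episode above 0.03 m).
It fails at once if the switch was thrown before the lamp module was in the port (value of joint switch above 0.6 rad and distance between lamp_center and port above 0.04 m).
It also fails if it takes over 61 s, if anything falls off the work surface, if the arm or the gripper's body presses on something with over 40 N, if the wrist force passes 120 N, or if a joint passes its speed limit or range.

## Working session

There is one attempt and no reset: what is moved stays moved. The work goes in short steps, each a Python script; the robot and the scene stay as the last script left them, time stands still between calls to the robot, and variables do not carry over. Pictures are saved under pics/ and viewed, at most 11 in all, crops included, and the job is handed in when it is done.

```bash
ls; mkdir -p pics; python3 - <<'E'
from plant import r,hand,eyes,order,status
import cv2,numpy as np
for n in("top","side"):
    cv2.imwrite(f"pics/{n}0.png",cv2.resize(eyes.get_image(n),(800,600),interpolation=cv2.INTER_CUBIC)); c=eyes.calibration(n); print(n,c)
print(eyes.calibration("wrist"),status.current_clock(),status.current_tool_rot())
E
```

```text
pics
top {'intrinsics': array([[403.66922217,   0.        , 280.47125965],
       [  0.        , 403.66922217, 207.02579453],
       [  0.        ,   0.        ,   1.        ]]), 'rvec': array([ 2.21951354, -2.15883243,  0.12335096]), 'tvec': array([-0.02729822,  0.55494291,  1.23516472])}
side {'intrinsics': array([[393.93721802,   0.        , 283.70821211],
       [  0.        , 393.93721802, 210.75530271],
       [  0.        ,   0.        ,   1.        ]]), 'rvec': array([ 0.2678205 , -2.72559892,  1.38444554]), 'tvec': array([0.53904382, 0.15536422, 0.95712588])}
{'intrinsics': array([[349.07284983,   0.        , 276.82915717],
       [  0.        , 349.07284983, 209.46020046],
       [  0.        ,   0.        ,   1.        ]]), 'mount': array([[ 1.93710029e-04, -9.73777316e-01, -2.27503189e-01,
         6.55594799e-02],
       [ 9.99999977e-01,  1.66691237e-04,  1.37975557e-04,
         1.48862204e-03],
       [-9.64346801e-05, -2.27503211e-01,  9.73777326e-01,
        -1.53940559e-01],
       [ 0.00000000e+00,  0.00000000e+00,  0.00000000e+00,
         1.00000000e+00]])} 0.1 [-3.13954172e+00 -3.09685759e-04  4.62850543e-01]
```

View pics/top0.png

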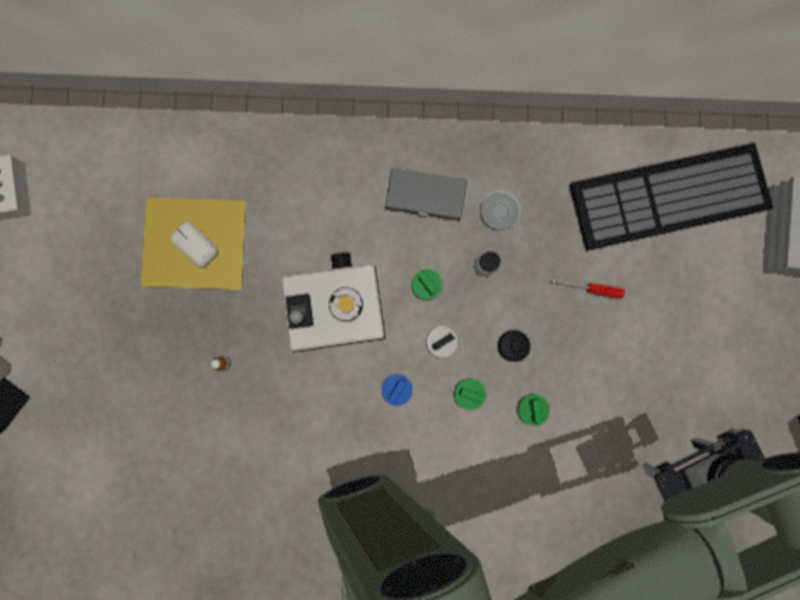

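View pics/side0.png

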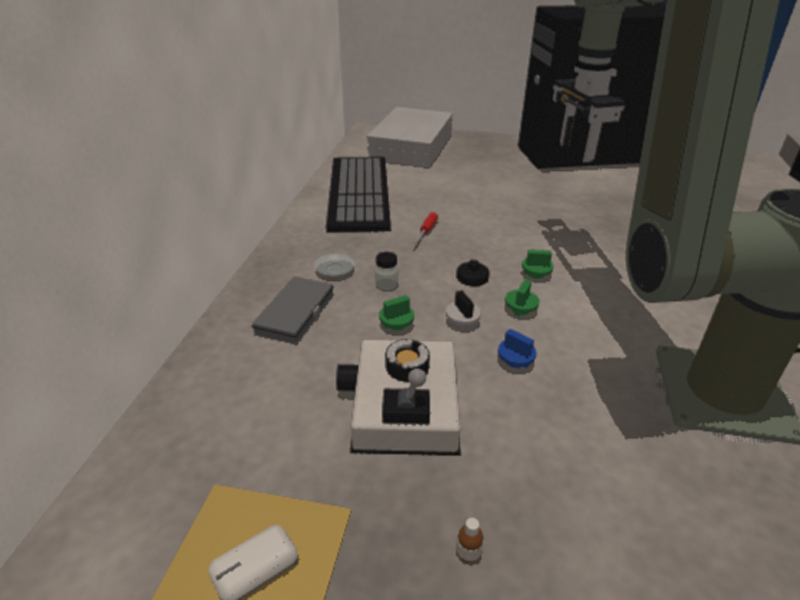

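The top view (800x600) shows the lamp at about (441,342), with its rib running from (433,348) to (454,336). The port is at (346,304), the snout at (341,260) and the switch ball at (297,316). House corners are (284,276), (376,266), (384,340) and (292,350). The side view agrees, and the blue and green look-alikes stand close around the lamp.

```bash
cat > h.py <<'E'
from plant import r,hand,eyes,order,status
import cv2,numpy as np
from scipy.spatial.transform import Rotation as Ro
def shot(n,f,crop=None):
    p=np.array(status.current_tcp_pos());o=status.current_tool_rot()
    im=eyes.get_image(n)
    if crop: im=im[crop[1]:crop[3],crop[0]:crop[2]]
    s=min(800/im.shape[1],600/im.shape[0])
    cv2.imwrite(f,cv2.resize(im,None,fx=s,fy=s,interpolation=cv2.INTER_CUBIC))
    np.savez(f[:-4],p=p,o=o)
    return p,o,s
def w2c(n,p=None,o=None):
    c=eyes.calibration(n)
    if n=="wrist":
        T=np.eye(4);T[:3,:3]=Ro.from_euler('xyz',o).as_matrix();T[:3,3]=p
        T=T@c["mount"]
    else:
        R=Ro.from_rotvec(c["rvec"]).as_matrix();T=np.eye(4);T[:3,:3]=R.T;T[:3,3]=-R.T@c["tvec"]
    return c["intrinsics"],T
def pix(n,uv,z,p=None,o=None):
    "pixel (560x420) -> world point on plane z"
    K,T=w2c(n,p,o);d=T[:3,:3]@np.linalg.solve(K,[uv[0],uv[1],1]);c=T[:3,3]
    return (c+d*(z-c[2])/d[2])[:2]
def proj(n,X,p=None,o=None):
    K,T=w2c(n,p,o);q=K@(T[:3,:3].T@(np.array(X)-T[:3,3]));return q[:2]/q[2]
E
python3 - <<'E'
from h import *
k=.7
for nm,uv,z in[("lamp flange",(441,342),.025),("rib a",(433,348),.059),("rib b",(454,336),.059),("port",(346,304),.085),("ball",(297,316),.121)]+[("corner",c,.055)for c in((284,276),(376,266),(384,340),(292,350))]:
    print(nm,pix("top",np.array(uv)*k,z).round(4))
E
```

```text
lamp flange [ 0.4572 -0.1022]
rib a [ 0.4438 -0.0822]
rib b [ 0.4703 -0.1262]
port [0.5298 0.1023]
ball [0.5004 0.1967]
corner [0.5878 0.2379]
corner [0.6151 0.0433]
corner [0.4579 0.0216]
corner [0.4317 0.2143]
```

```bash
python3 - <<'E'
from h import *
hand.command_gripper(0.55)
r.move_to([.529,.102,.28],[np.pi,0,1.19])
p,o,s=shot("wrist","pics/w1.png");print(p,o,s,status.current_joints())
r.move_to([.457,-.102,.2],[np.pi,0,2.11])
p,o,s=shot("wrist","pics/w2.png");print(p,o,s,status.current_joints(),status.current_clock())
E
```

```text
[0.52917129 0.10114592 0.27985199] [-3.14154945e+00  3.74760469e-04  1.18862106e+00] 1.4285714285714286 [ 2.82749613e-02  9.43396311e-02  1.56713339e+00 -2.09478304e-04
  1.48028516e+00  4.10547869e-01]
[ 0.45738989 -0.10205242  0.20033421] [3.14094028e+00 4.38254338e-04 2.10924372e+00] 1.4285714285714286 [-4.04188083e-01  5.10895185e-03  1.82801165e+00  2.26124218e-04
  1.30756615e+00 -9.43347230e-01] 4.6333
```

View pics/w1.png

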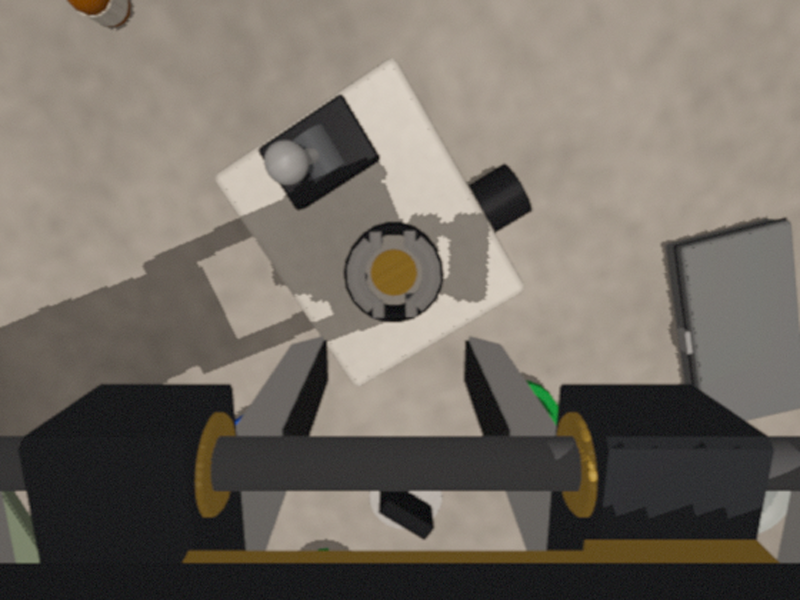

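View pics/w2.png

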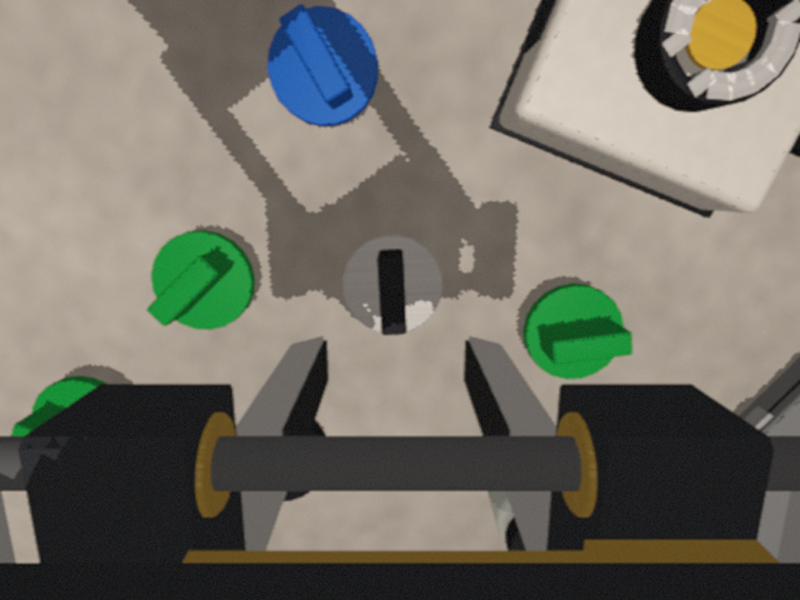

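In w2 the lamp flange is centred at about (392,284). The rib top runs from (389,250) to (394,334), tilted slightly from the tool axis. In w1 the collar is centred at about (393,272), the slots point up and down the image, the house corners are (392,60), (218,180), (357,384) and (522,288), and the ball is at (287,162). An enlarged crop of the port comes next.

```bash
python3 - <<'E'
from h import *
a=np.load("pics/w1.npz");b=np.load("pics/w2.npz");k=.7
P=lambda uv,z,d:pix("wrist",np.array(uv)*k,z,d['p'],d['o'])
print("port",P((393,272),.085,a),"ball",P((287,162),.121,a))
c=[P(u,.055,a)for u in((392,60),(218,180),(357,384),(522,288))];print(np.round(c,4),"ctr",np.mean(c,0))
for i,j in((0,1),(3,2)): d=c[i]-c[j];print("house x yaw",np.arctan2(d[1],d[0]),np.hypot(*d))
for i,j in((0,3),(1,2)): d=c[i]-c[j];print("house y yaw",np.arctan2(-d[0],d[1]),np.hypot(*d))
d=P((389,250),.059,b)-P((394,334),.059,b);print("flange",P((392,284),.027,b),"rib",P((391.5,292),.059,b),np.arctan2(d[1],d[0]),np.hypot(*d))
A=cv2.imread("pics/w1.png")[210:335,330:455];B=cv2.imread("pics/w2.png")[225:350,330:455]
cv2.imwrite("pics/crop.png",cv2.resize(np.hstack([A,B]),(800,400),interpolation=cv2.INTER_CUBIC))
E
```

```text
port [0.52833047 0.10391133] ball [0.49658801 0.19629892]
[[0.5819 0.2391]
 [0.432  0.2111]
 [0.4646 0.0243]
 [0.6144 0.05  ]] ctr [0.5232279  0.13115553]
house x yaw 0.1845913171125043 0.15248803228704594
house x yaw 0.16981055408012002 0.15201209691002165
house y yaw 0.17010069269944633 0.19187017906681864
house y yaw 0.172526280980343 0.18961706281664104
flange [ 0.45651446 -0.10500182] rib [ 0.45563189 -0.10374207] 2.1657090864507995 0.05221420579683408
```

View pics/crop.png

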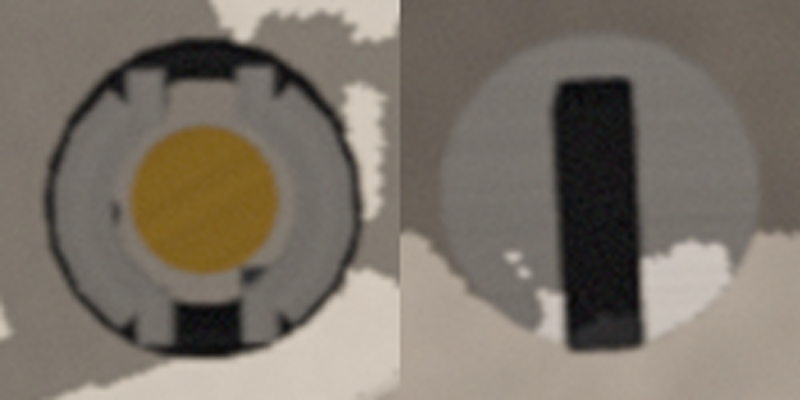

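In the crop the slots are centred at x=201 (top) and x=208 (bottom), which puts the slots at yaw 1.216 and the house at yaw 0.17. The collar centre is at (203,197), and the rib is clear and straight. Next is the grasp and lift.

```bash
python3 - <<'E'
from h import *
L=[.4562,-.1042]
r.move_to([*L,.12],[np.pi,0,2.166])
print(r.move_straight([*L,.056],speed=.08,force_limit=15))
hand.command_gripper(0)
print("grip",status.current_grip_width(),status.current_grasp_force(),status.current_tcp_pos())
r.move_straight([*L,.2],speed=.15)
r.move_to([.5287,.103,.2],[np.pi,0,1.217])
print(status.current_grip_width(),status.current_contact_force(),status.current_tcp_pos(),status.current_tool_rot(),status.current_clock())
shot("side","pics/s1.png",(210,180,350,285)); shot("wrist","pics/w3.png")
E
```

```text
False
grip 0.174812168181126 29.989022612571716 [ 0.45622023 -0.10424878  0.05608196]
0.16740581252136066 [ 0.68381941  0.24122234 -1.15834008] [0.52834958 0.1026033  0.1993597 ] [-3.14053245e+00  8.11062775e-04  1.21724538e+00] 9.0083
```

View pics/w3.png

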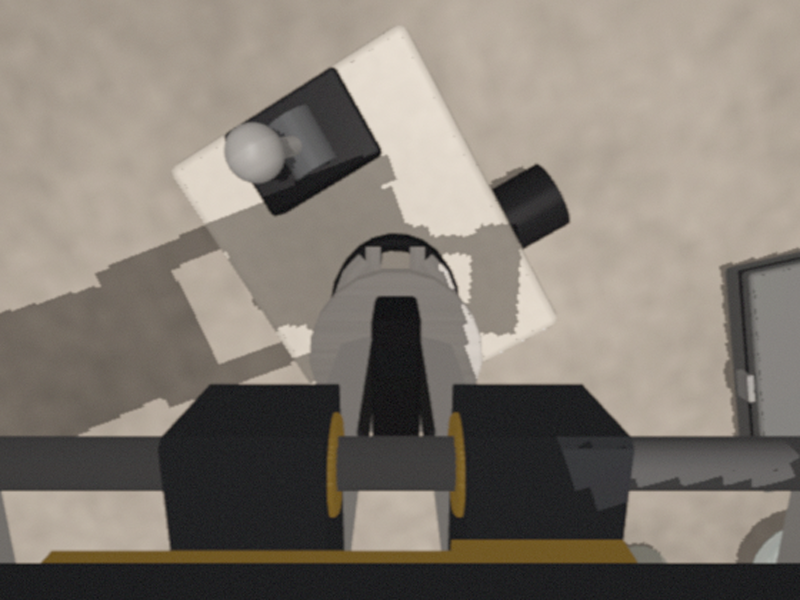

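View pics/s1.png

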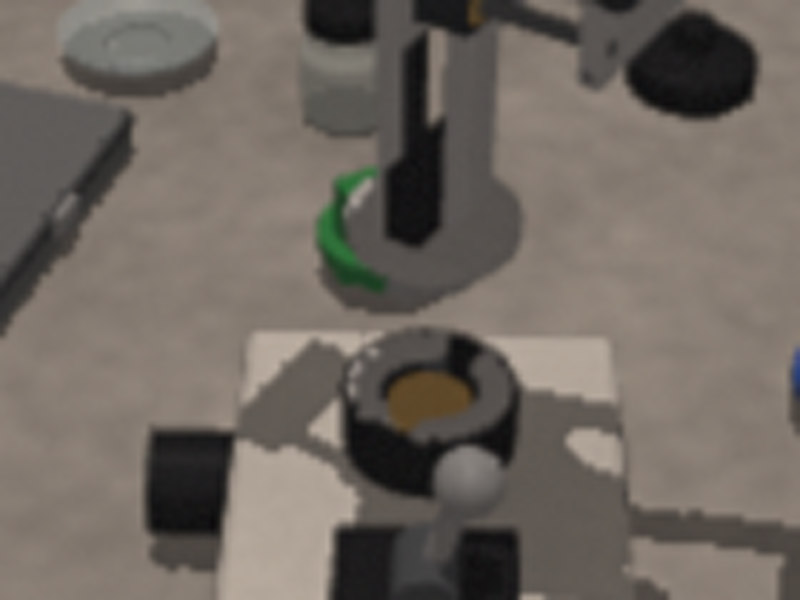

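The lamp is held in w3: the flange's far edge is near row 268, rib end top near (397,297), collar's far edge near row 234. In s1 the held lamp hangs upright behind the collar. I'll check the fore-aft offset in the grip by projection.

```bash
python3 - <<'E'
from h import *
a=np.load("pics/w3.npz");p,o=a['p'],a['o'];R=Ro.from_euler('xyz',o).as_matrix()
t=np.linspace(0,2*np.pi,721)
def ext(pts):
    q=np.array([proj("wrist",X,p,o) for X in pts])/.7; i=q[:,1].argmin(); return q[i].round(1),q[:,0].min().round(1),q[:,0].max().round(1)
for dx in(-.003,0,.003):
    print("flange dx",dx,*[ext([p+R@np.array([dx+.034*np.cos(s),.034*np.sin(s),h]) for s in t]) for h in(.029,.039)], "rib end",(proj("wrist",p+R@np.array([dx+.025,0,-.003]),p,o)/.7).round(1))
for P in((.5287,.103),(.5283,.1039),(.5298,.1023)):
    print("collar",P,ext([[P[0]+.036*np.cos(s),P[1]+.036*np.sin(s),.085] for s in t]))
im=cv2.imread("pics/w3.png")[220:400,300:500];cv2.imwrite("pics/crop3.png",cv2.resize(im,(660,594),interpolation=cv2.INTER_CUBIC))
E
```

```text
flange dx -0.003 (array([392.5, 275.1]), np.float64(304.9), np.float64(480.3)) (array([392.6, 270.5]), np.float64(309.2), np.float64(476.2)) rib end [391.9 321.7]
flange dx 0 (array([392.5, 267.2]), np.float64(304.6), np.float64(480.6)) (array([392.6, 263. ]), np.float64(308.9), np.float64(476.5)) rib end [391.9 312.5]Traceback (most recent call last):
  File "<stdin>", line 7, in <module>
  File "<stdin>", line 5, in ext
  File "h.py", line 25, in proj
    K,T=w2c(n,p,o);q=K@(T[:3,:3].T@(np.array(X)-T[:3,3]));return q[:2]/q[2]
        ~~~^^^^^^^
  File "h.py", line 13, in w2c
    c=eyes.calibration(n)
ValueError: time passes only in moves, steps and waits
```

```bash
sed -i 's/^def w2c/_c={}\ndef cal(n):\n    if n not in _c: _c[n]=eyes.calibration(n)\n    return _c[n]\ndef w2c/; s/c=eyes.calibration(n)$/c=cal(n)/' h.py; sed -i 's/_c\[n\]=cal(n)/_c[n]=eyes.calibration(n)/' h.py
python3 - <<'E'
from h import *
a=np.load("pics/w3.npz");p,o=a['p'],a['o']
t=np.linspace(0,2*np.pi,361)
for P in((.5287,.103),(.5283,.1039),(.527,.1045)):
    q=np.array([proj("wrist",[P[0]+.036*np.cos(s),P[1]+.036*np.sin(s),.085],p,o) for s in t])/.7
    i=q[:,1].argmin();print("collar",P,q[i].round(1),q[:,0].min().round(1),q[:,0].max().round(1))
im=cv2.imread("pics/w3.png")[220:400,300:500];cv2.imwrite("pics/crop3.png",cv2.resize(im,(660,594),interpolation=cv2.INTER_CUBIC))
E
```

```text
collar (0.5287, 0.103) [393.2 235.9] 328.5 458.7
collar (0.5283, 0.1039) [391.9 234.6] 327.2 457.5
collar (0.527, 0.1045) [389.3 234.4] 324.6 454.9
```

View pics/crop3.png

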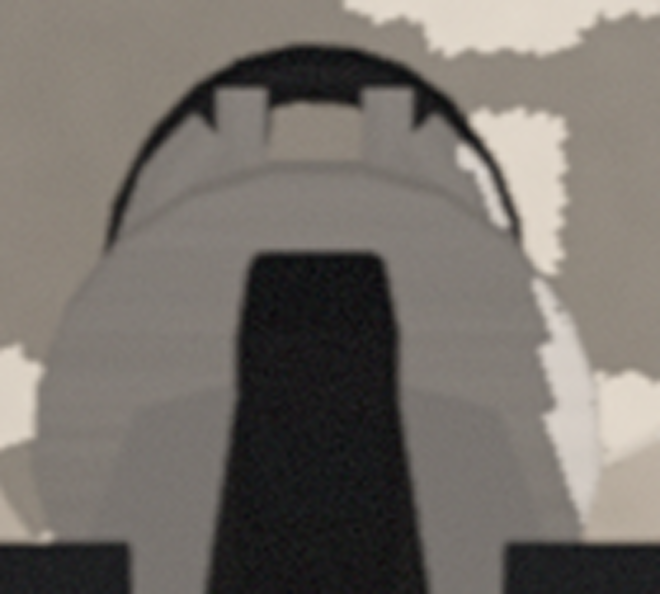

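Measured from crop3: the rib and flange axis is at column 396 and the slot and collar centre at 395.5, so the lamp is aligned laterally. The flange's far edge is at row 269 (263 predicted) and the collar's is at row 233.6, so the lamp has to move about 4 mm along tool +x. Next I descend with force sensing.

```bash
python3 - <<'E'
from h import *
T=[.5300,.1068]
r.move_straight([*T,.147],speed=.1)
print(status.current_tcp_pos(),status.current_contact_force())
hit=r.move_straight([*T,.124],speed=.02,force_limit=9)
print(hit,status.current_tcp_pos(),status.current_contact_force(),status.current_wrist_torque(),status.current_clock())
shot("side","pics/s2.png",(210,180,350,285))
E
```

```text
[0.53035138 0.10672258 0.14727531] [-0.36959745  0.50425104 -1.0360444 ]
True [0.53042383 0.10682376 0.14067591] [-1.65614089  0.69883909  4.19137235] [0.06753937 0.04483574 0.01712162] 10.35
```

View pics/s2.png

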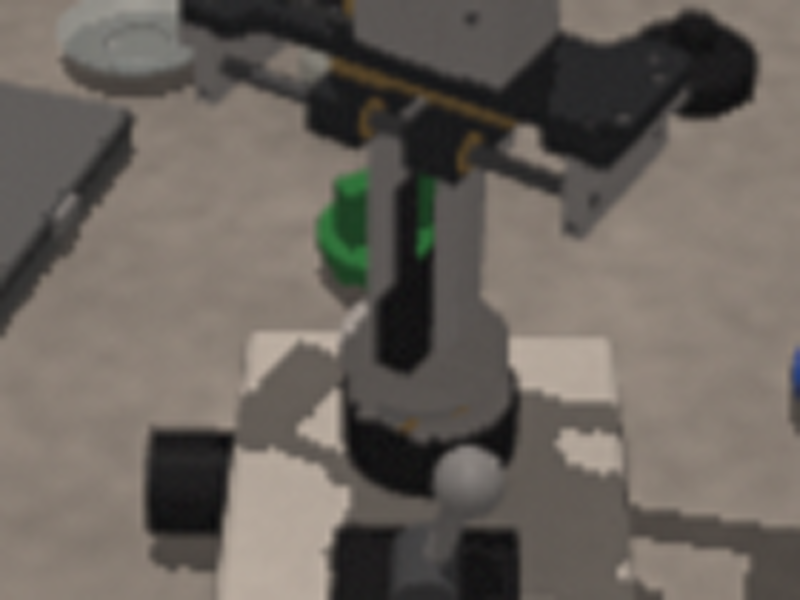

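In s2 the flange (columns 343–508) sits about 5 px left of the collar (343–518), so the lamp is about 2 mm too far in world +x. I'll start there and run a small force-guided search.

```bash
python3 - <<'E'
from h import *
B=np.array([.5283,.1066])
for d in[(0,0),(0,-1.5),(0,1.5),(-1.2,0),(1.2,-1.5),(-1.2,-1.5),(0,-3),(1.2,1.5),(-1.2,1.5),(0,3)]:
    T=B+np.array(d)/1000
    r.move_straight([*T,.1425],speed=.05)
    hit=r.move_straight([*T,.1325],speed=.03,force_limit=7)
    p=status.current_tcp_pos();print(d,hit,p.round(4),status.current_contact_force().round(2),status.current_wrist_torque().round(3))
    if p[2]<.1365: break
print(status.current_clock())
E
```

```text
(0, 0) True [0.528  0.106  0.1394] [ 1.53 -2.82 -1.33] [-0.425 -0.347  0.049]
(0, -1.5) False [0.5281 0.1051 0.1323] [-0.8  -0.34 -3.03] [-0.072 -0.033 -0.001]
11.6083
```

```bash
python3 - <<'E'
from h import *
C=np.array([.5274,.1029]);dx=.0022
def rep(*a): print(*a,status.current_tcp_pos().round(4),status.current_contact_force().round(2),status.current_wrist_torque().round(3),round(status.current_tool_rot()[2],3))
hit=r.move_straight([.5281,.1051,.1245],speed=.02,force_limit=14); rep("down",hit)
if status.current_tcp_pos()[2]<.1262:
    z=.1245
    for y in np.linspace(1.217,.167,8)[1:]:
        try: h=r.move_straight([*(C+dx*np.array([np.cos(y),np.sin(y)])),z],[np.pi,0,y],speed=.005,force_limit=20)
        except r.PlanningError as e: print(e);break
        rep(round(y,3),h)
        if h: break
print(status.current_clock())
E
```

```text
down False [0.5282 0.1051 0.1248] [-2.37 -0.88  3.21] [-0.023  0.22  -0.058] 1.217
1.067 False [0.5291 0.1049 0.125 ] [0.01 0.7  4.1 ] [ 0.069  0.029 -0.071] 1.07
0.917 False [0.5294 0.1046 0.1248] [ 0.35 -0.35  3.51] [-0.029 -0.101 -0.072] 0.921
0.767 False [0.5294 0.1044 0.1247] [ 0.34 -0.37  3.46] [-0.091 -0.129  0.014] 0.772
0.617 False [0.5294 0.1042 0.1246] [0.86 0.49 3.24] [-0.046 -0.144 -0.015] 0.622
0.467 False [0.5294 0.1039 0.1246] [-0.08  0.87  4.87] [ 0.01  -0.083 -0.01 ] 0.472
0.317 False [0.5294 0.1036 0.1245] [0.44 0.83 3.65] [-0.007  0.008 -0.009] 0.322
0.167 False [0.5295 0.1036 0.1245] [0.19 1.53 4.15] [ 0.305 -0.022 -0.005] 0.172
14.2583
```

The turn went freely. I'll twist a little further to the stop, then release and look.

```bash
python3 - <<'E'
from h import *
C=np.array([.5274,.1029]);dx=.0022
for y in(.13,.09):
    r.move_straight([*(C+dx*np.array([np.cos(y),np.sin(y)])),.1245],[np.pi,0,y],speed=.005,force_limit=25)
    print(y,status.current_tcp_pos().round(4),status.current_contact_force().round(2),status.current_wrist_torque().round(3),round(status.current_tool_rot()[2],3))
    if abs(status.current_wrist_torque()[2])>.5: break
hand.command_gripper(.4)
p=status.current_tcp_pos()
r.move_straight([*p[:2],.23],speed=.12)
print(status.current_clock())
shot("side","pics/s3.png",(210,180,350,285)); p,o,s=shot("wrist","pics/w4.png")
A=cv2.imread("pics/w4.png");B=cv2.imread("pics/s3.png")
cv2.imwrite("pics/m.png",np.hstack([cv2.resize(A[100:450,200:600],(457,400)),cv2.resize(B[150:600,250:650],(343,386)).__class__ is not None and cv2.resize(B[150:600,250:650],(343,400))]))
E
```

```text
0.13 [0.5295 0.1035 0.1245] [0.7  0.86 4.78] [ 0.368 -0.018  0.641] 0.134
16.0917
```

View pics/m.png

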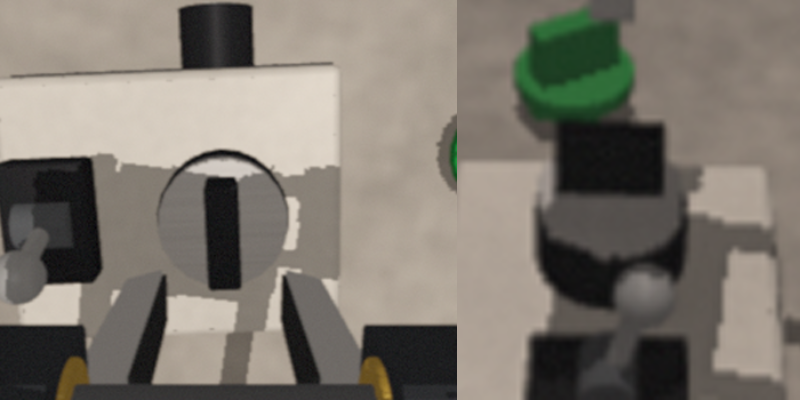

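The lamp is locked: the left of the composite shows the rib parallel to the house's x axis and the flange seated on the collar, and the right shows the switch still leaning to -x. Now I push the switch with closed fingers.

```bash
python3 - <<'E'
from h import *
y=.162;ex=np.array([np.cos(y),np.sin(y)]);P=np.array([.5117,.1992])
hand.command_gripper(0)
S=P-.062*ex
r.move_to([*S,.23],[np.pi,0,y])
print(r.move_straight([*S,.130],speed=.12,force_limit=10),status.current_tcp_pos())
print(r.move_straight([*(P+.008*ex),.130],speed=.05,force_limit=12),status.current_contact_force())
p=status.current_tcp_pos();print("offset",(p[:2]-P)@ex)
r.move_straight([*(P-.05*ex),.130],speed=.1)
r.move_straight([*(P-.05*ex),.26],speed=.15)
print(status.current_clock())
shot("side","pics/s4.png",(210,180,350,285))
E
```

```text
False [0.45138428 0.1891979  0.13070824]
True [-1.53359765  0.61105564  3.88115682]
offset 0.0014074029686098803
21.3583
```

View pics/s4.png

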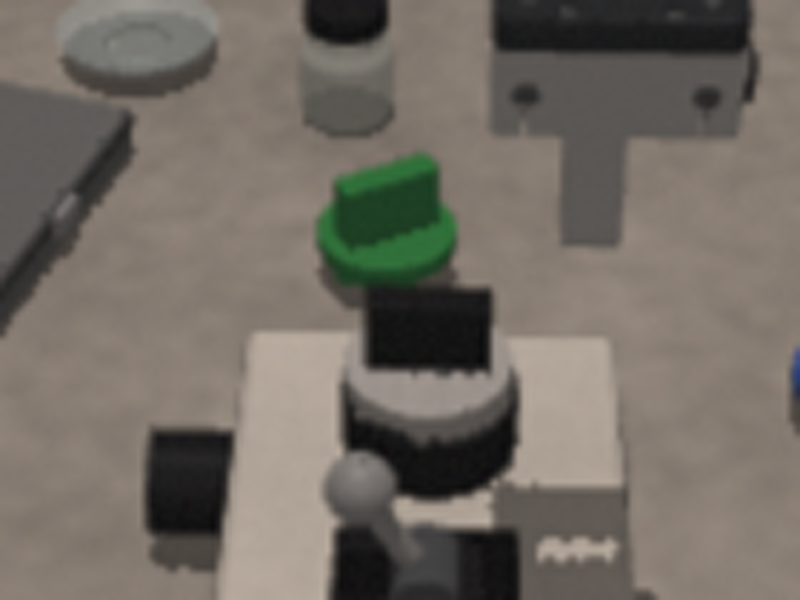

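The switch now leans to the +x side, with the ball at (360,487). A numeric check of its angle comes before sign-off.

```bash
python3 - <<'E'
from h import *
y=.162;ex=np.array([np.cos(y),np.sin(y)]);P=np.array([.5117,.1992])
for t in(.1,.2,.25,.8,.85,.9,1.0):
    a=t-.5;X=[*(P+.05*np.sin(a)*ex),.077+.05*np.cos(a)]
    print(t,((proj("side",X)-[210,180])*800/140).round(1))
E
```

```text
0.1 [478.3 483.8]
0.2 [465.2 479.9]
0.25 [458.5 478.4]
0.8 [382.  477.5]
0.85 [375.3 479. ]
0.9 [368.7 480.7]
1.0 [356.1 484.7]
```

```bash
python3 -c "
from plant import order
print(order.sign_off())"
```

```text
the job is handed in; nothing more can be done
None
```

The job is handed in: the lamp is locked in the port with its rib along the house's x axis, and the switch was pushed over until it stopped, at about 0.97 rad by the side camera. The clock read about 21 s; the sign-off returned no verdict.

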